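Mix the craft beads

ROBOT

A 6-joint arm with a two-finger parallel gripper is mounted at the origin on the work surface. World frame = base frame: x ahead of the robot, y to its left, z up, the work surface at z = 0. Lengths are in mm, angles in rad, forces in N, time in s.
With the tool pointing down it reaches from about 325 to 875 mm from the base axis. Payload 4.4 kg.
Tool frame: the origin (TCP) lies on the centre line of the jaws, within the pads' length; the fingertips stand ahead of it and the grasp point (between the pads) lies 6 mm ahead of it (ctrl.tcp_to_tips is the z of the fingertips in the tool frame, in mm); z points along the fingers, y is the direction in which the jaws open and shut (so a half turn about z gives the same grasp; the last joint's range is limited). The gripper opens to 85 mm and grips with 20 to 120 N. Pads are 22 mm wide; open, the fingers measure 114 mm over their backs; the gripper's body (76 mm by 85 mm) begins 54 mm behind the grasp point. The pads swing forward as they close: fully open they stand 13 mm farther back than shut.
Start: joints at [-1.302, 0.207, 1.542, -0, 1.393, -0.15], TCP at [233.82, -525.315, 256.282] pointing down, gripper open.
Joint ranges: [-2.73, 2.73], [-0.86, 2.22], [0.23, 2.46], [-1.11, 4.25], [0.08, 2.63], [-2.82, 2.82]. Speed limits (rad/s): [2.79, 2.79, 3.14, 3.14, 3.14, 3.14].

INTERFACE

Orientations are given as a 3x3 rotation matrix whose columns are the frame's x, y, z axes.
In Python, from plant import ctrl, sensors, optics gives the robot as it stands. Calls block until the motion is done:
- ctrl.move_ptp(position, orientation): joint-space move of the TCP to a pose.
- ctrl.move_l(position, rot=None, vel=150, threshold=None): straight line of the TCP; rot=None keeps the orientation; vel is the mean speed in mm/s. With threshold (N) it stops when the force on the tool has changed by that much, and returns True; else False.
- ctrl.set_joints(angles): joint-space move.
- ctrl.gripper_to(opening, force=None): finger opening in mm; force is the grip in N (None keeps the last); returns when the fingers have stopped.
- ctrl.hold(seconds).
- ctrl.solve_ik(position, orientation): joint angles nearest the present ones, or None.
- sensors.read_state(): the state.
- optics.grab_frame(name): name is "scene" or "top" or "wrist"; returns (picture, depth): 400x640x3 uint8, red, green, blue; 400x640 float32, mm along the optical axis (not along the pixel's ray), 0 where there is no reading.
- optics.camera_params(name): a dict with "mtx" (3x3 intrinsics, pixels), "R" (3x3) and "t" (3): a world point X has camera coordinates R X + t; the wrist camera has in their place "T_tool_cam" (4x4, takes a point from camera to tool coordinates, whose origin is the TCP and whose axes are the flange's). Camera axes: x right, y down, z forward; pixel columns grow to the right and rows downward; lengths in mm; the calibration is good to about 2 mm. A picture is of the moment at which its call begins: read the wrist's pose just before it. camera_params takes no time and is no camera call.
A pose or a line that the arm cannot do raises ctrl.MotionError and nothing moves.
- ctrl.finish_job(): hands the job in, once; it reports no verdict.
The state is a dict: "t": time; "q": joint angles; "qvel": joint speeds; "tau": joint torques, N m; "eef_pos": TCP position; "eef_rot": TCP orientation; "force": force on the tool from outside, world axes, zero at the start; "wrist_torque": the same for the moment, N m; "grip_width": finger opening in mm.
Only numpy, scipy, OpenCV 4.12 (cv2) and the standard library are available. Lean on these libraries where they do the work, as an engineer would, in place of code of your own. Each camera call takes 0.05 s, during which the arm holds its last target.

TASK

Put every green bead from the palette into the mixing bowl with the cream ones. Then take the stirring rod from its stand and stir the beads with it: at least three full clockwise turns (seen from above), its tip low in the bowl near the floor and circling about halfway between the middle and the wall. Finally hang the rod back upright in its stand, its collar resting on both prongs in the middle of the slot; all beads must end up in the bowl, and the phone, the canvas and the paint jar are to be left alone.

Things in the scene. Friction and masses are not known exactly. Their poses are not given: they have to be found in the camera images.
- bowl: heavy blue stoneware mixing bowl, fixed to the table; round, nearly straight-sided, outside 226 mm across the rim and 208 mm at the foot, 72 mm high, wall 5 mm, floor 8 mm thick; inside radius about 102 mm at the floor and 108 mm at the rim. Origin under its centre on the table; axes parallel to the world's.
- bowl_in (a point): centre of the bowl's inner floor, 8 mm above the table. Halfway between centre and wall is a circle of about 50 mm radius about it.
- palette: flat white round paint palette with dried dabs of paint, 230 mm across, 6 mm thick, fixed; origin under its centre. The green beads start standing on it.
- stand: fixed steel stand: base plate 130 x 100 x 12 mm, flat post at its back (x +40 to +56 mm) and two level prongs (9 mm wide, tops 135 mm above the table, the highest part) from x +50 to -40 mm, with a 26 mm slot between them, open at the stand's -x end, roughly towards the robot. Origin on the table below the seat. The rod slides in and out along x, lifted a little.
- stand_seat (a point): the place for the rod: middle of the slot, at the height of the prongs' tops (135 mm above the table).
- stirrer: wooden rod hanging upright in the slot, 0.09 to 0.16 kg. Origin: centre of the underside of its round collar (46 mm across, 8 mm thick) that rests on the prongs; z up. Orange square handle, 24 x 24 mm with faces along x and y, 8 to 69 mm above the origin: grip it from above. Below, a 14 mm shaft, then a 24 mm thick head, its end 110 mm below the origin.
- stirrer_tip (a point): lower end of the stirring rod, 110 mm below its origin. Pushing it hard sideways against jammed beads can turn the rod in the grip; ease off towards the middle and go on.
- bowl_far (a point): point inside the bowl, 50 mm from its centre on the far (+x) side as seen from the robot, 20 mm above the table
- bowl_right (a point): point inside the bowl, 50 mm from its centre on the right (-y) side as seen from the robot, 20 mm above the table
- bowl_near (a point): point inside the bowl, 50 mm from its centre on the near (-x) side as seen from the robot, 20 mm above the table
- bowl_left (a point): point inside the bowl, 50 mm from its centre on the left (+y) side as seen from the robot, 20 mm above the table
- green1: green lacquered, slippery wooden bead (friction about 0.25), a short barrel 36 mm across and 32 mm long with a dark hole spot at either end; origin at its middle, z along the barrel's axis. 25 g. Stands on the palette at the start; may be absent.
- green2: green lacquered, slippery wooden bead (friction about 0.25), a short barrel 36 mm across and 32 mm long with a dark hole spot at either end; origin at its middle, z along the barrel's axis. 25 g. Stands on the palette at the start; may be absent.
- green3: green lacquered, slippery wooden bead (friction about 0.25), a short barrel 36 mm across and 32 mm long with a dark hole spot at either end; origin at its middle, z along the barrel's axis. 25 g. Stands on the palette at the start; may be absent.
- green4: green lacquered, slippery wooden bead (friction about 0.25), a short barrel 36 mm across and 32 mm long with a dark hole spot at either end; origin at its middle, z along the barrel's axis. 25 g. Stands on the palette at the start; may be absent.
- green5: green lacquered, slippery wooden bead (friction about 0.25), a short barrel 36 mm across and 32 mm long with a dark hole spot at either end; origin at its middle, z along the barrel's axis. 25 g. Stands on the palette at the start; may be absent.
- cream1: cream lacquered, slippery wooden bead (friction about 0.25), a short barrel 36 mm across and 32 mm long with a dark hole spot at either end; origin at its middle, z along the barrel's axis. 25 g. Lies in the bowl from the start.
- cream2: cream lacquered, slippery wooden bead (friction about 0.25), a short barrel 36 mm across and 32 mm long with a dark hole spot at either end; origin at its middle, z along the barrel's axis. 25 g. Lies in the bowl from the start.
- cream3: cream lacquered, slippery wooden bead (friction about 0.25), a short barrel 36 mm across and 32 mm long with a dark hole spot at either end; origin at its middle, z along the barrel's axis. 25 g. Lies in the bowl from the start.
- phone: black phone, 150 x 73 x 9 mm, lying beyond the work; origin under its centre. Bystander.
- canvas: small painted canvas, 140 x 180 x 18 mm, lying at the far side of the table; origin under its centre. Bystander.
- paint_jar: closed green glass paint jar, 72 mm across, 109 mm high, beyond the work; origin under its centre. Bystander.

How it is judged:
By the outcome, as a careful person would: the job done as asked, in the order asked, and still so for the second after the job is handed in, with the robot touching nothing.
Of green1, green2, green3, green4, green5 only 3 to 5 are there at a start; the rules pass over those that are not, and their reading is None.
At some moment in a run one of green1, green2, green3, green4, green5 may be knocked a few centimetres aside while the robot is not near it.
It also fails if it takes over 210 s, if anything falls off the work surface, if the arm or the gripper's body presses on something with over 40 N, if the wrist force passes 120 N, or if a joint passes its speed limit or range.

## Working session

There is one attempt and no reset: what is moved stays moved. The work goes in short steps, each a Python script; the robot and the scene stay as the last script left them, time stands still between calls to the robot, and variables do not carry over. Pictures are saved under pics/ and viewed, and the job is handed in when it is done.

```bash
ls; mkdir -p pics; python3 - <<'E'
from plant import ctrl,sensors,optics
import cv2
for n in ["scene","top","wrist"]:
    p,d=optics.grab_frame(n); cv2.imwrite(f"pics/{n}0.png",p[:,:,::-1])
    print(n,optics.camera_params(n))
print(sensors.read_state(), ctrl.tcp_to_tips)
E
```

```text
pics
scene {'mtx': array([[506.03253756,   0.        , 315.36437074],
       [  0.        , 506.03253756, 202.75956227],
       [  0.        ,   0.        ,   1.        ]]), 'R': array([[-0.6524215 ,  0.75773094,  0.01378466],
       [ 0.57459099,  0.50643073, -0.64294098],
       [-0.49415725, -0.41154798, -0.76579167]]), 't': array([ 411.3754403 , -266.14682739, 1556.69715976])}
top {'mtx': array([[399.41639882,   0.        , 320.34541742],
       [  0.        , 399.41639882, 201.60803571],
       [  0.        ,   0.        ,   1.        ]]), 'R': array([[-0.00495068, -0.99997597,  0.0048521 ],
       [-0.98295867,  0.00397467, -0.18378374],
       [ 0.18376003, -0.00567927, -0.98295473]]), 't': array([ -13.83884911,  616.79663388, 1078.87773478])}
wrist {'mtx': array([[320.01770241,   0.        , 318.63187072],
       [  0.        , 320.01770241, 197.49391541],
       [  0.        ,   0.        ,   1.        ]]), 'T_tool_cam': array([[-4.34643699e-04, -9.62059225e-01, -2.72840353e-01,
         6.86626814e+01],
       [ 9.99999795e-01, -2.89640238e-04, -5.71735613e-04,
         1.1
[... 260 characters left out ...]
 -2.99052419e-05,
        1.39346907e+00, -1.50512692e-01]), 'qvel': array([ 0.00015454, -0.00377932, -0.00365296,  0.0008362 ,  0.00071536,
        0.0010482 ]), 'tau': array([ 1.42335384e-04, -3.83510399e+01, -2.92038757e+01, -3.03072238e-04,
        6.56587523e-03, -7.65328792e-06]), 'eef_pos': array([ 233.64958714, -524.77530624,  255.34069732]), 'eef_rot': array([[ 9.13581233e-01,  4.06655957e-01, -5.12652336e-04],
       [ 4.06656207e-01, -9.13579583e-01,  1.75381630e-03],
       [ 2.44851138e-04, -1.81072691e-03, -9.99998331e-01]]), 'force': array([-0.52919145, -0.25017898, -0.31647342]), 'wrist_torque': array([0.01160043, 0.02300744, 0.02475524]), 'grip_width': 85.4517008257488} 25.0
```

View pics/top0.png

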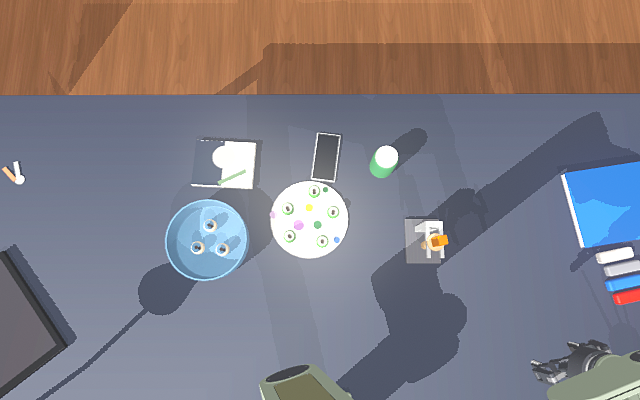

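View pics/scene0.png

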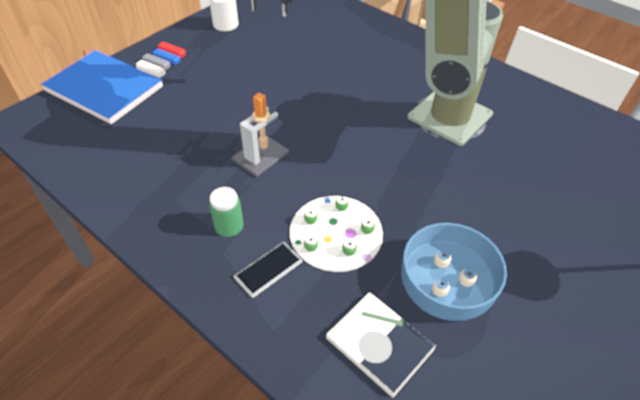

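Top view: bowl at about (207,240) with 3 cream beads. The palette is at (310,220) with 5 green beads at (314,191), (288,208), (333,212), (290,236) and (322,240). The stand is at (428,240) with the orange handle at (440,240). Next I'll measure with depth and colour.

```bash
cat > h.py <<'E'
from plant import ctrl,sensors,optics
import numpy as np, cv2
def cloud(n,frame=None,pose=None):
    p,d=frame if frame is not None else optics.grab_frame(n)
    c=optics.camera_params(n); K=c["mtx"]
    v,u=np.mgrid[:400,:640]
    P=np.stack([(u-K[0,2])/K[0,0]*d,(v-K[1,2])/K[1,1]*d,d],-1).reshape(-1,3)
    if "R" in c: W=(P-c["t"])@c["R"]
    else:
        T=c["T_tool_cam"]; P=P@T[:3,:3].T+T[:3,3]; W=P@pose[1].T+pose[0]
    W=W.reshape(400,640,3); W[d==0]=np.nan
    return p,W
def ray(n,u,v,z):
    c=optics.camera_params(n);K=c["mtx"]
    r=c["R"].T@np.array([(u-K[0,2])/K[0,0],(v-K[1,2])/K[1,1],1]); o=-c["R"].T@c["t"]
    return o+r*(z-o[2])/r[2]
def blobs(m,amin=20):
    n,l,s,c=cv2.connectedComponentsWithStats(m.astype(np.uint8))
    return [(l==i,s[i],c[i]) for i in range(1,n) if s[i,4]>=amin]
def circ(P):
    A=np.c_[2*P[:,:2],np.ones(len(P))]; x=np.linalg.lstsq(A,(P[:,:2]**2).sum(1),rcond=None)[0]
    return x[0],x[1],np.sqrt(x[2]+x[0]**2+x[1]**2)
def beads(n,ctr,R=125,lo=31,hi=44,pose=None,frame=None):
    p,W=cloud(n,frame,pose)
    m=(W[...,2]>lo)&(W[...,2]<hi)&(np.hypot(W[...,0]-ctr[0],W[...,1]-ctr[1])<R)
    out=[]
    for b,s,c in blobs(m,15):
        q=W[b]; out.append(np.r_[(q[:,:2].min(0)+q[:,:2].max(0))/2,q.mean(0),np.ptp(q[:,:2],axis=0),s[4]])
    return p,np.array(out)
E
python3 - <<'E'
from h import *
np.set_printoptions(precision=1,suppress=True)
print(ray("top",207,240,0),ray("top",310,220,6),ray("top",440,240,204))
for n in ["top","scene"]:
    p,W=cloud(n); Z=W[...,2]
    hsv=cv2.cvtColor(p,cv2.COLOR_RGB2HSV)
    print(n)
    c0=ray("top",207,240,60)
    r=np.hypot(W[...,0]-c0[0],W[...,1]-c0[1])
    q=W[(Z>66)&(r<150)]; print("bowl rim",circ(q),q[:,2].max(),np.median(q[:,2]),(q.min(0)+q.max(0))/2,np.ptp(q,axis=0))
    q=W[(Z>10)&(Z<66)&(r<95)];
    for b,s,c in blobs((Z>25)&(Z<60)&(r<90),15): print("  cream",W[b].mean(0),c,s[4])
    c1=ray("top",310,220,6)
    pal=(Z>2)&(Z<12)&(np.hypot(W[...,0]-c1[0],W[...,1]-c1[1])<150)&(p.min(-1)>150)
    q=W[pal]; print("palette",q.mean(0),(q.min(0)+q.max(0))/2,np.ptp(q,axis=0))
    print(beads(n,c1)[1])
    o=(hsv[...,0]>3)&(hsv[...,0]<22)&(hsv[...,1]>170)&(p[...,0]>150)
    for b,s,c in blobs(o,20):
        q=W[b]; t=q[q[:,2]>195]; print("orange",s,c,np.nanmean(q,0), len(t), t.mean(0) if len(t) else '', np.ptp(t,axis=0) if len(t) else '', (t.min(0)+t.max(0))/2 if len(t) else '')
    c2=ray("top",428,240,135); rr=np.hypot(W[...,0]-c2[0],W[...,1]-c2[1])
    m=(Z>125)&(Z<141)&(rr<100); q=W[m]; print("prongs",q.min(0),q.max(0),len(q))
    m=(Z>6)&(Z<18)&(rr<140)
    q=W[m].astype(np.float32); print("base",cv2.minAreaRect(q[:,:2].copy()),len(q),q[:,2].mean())
    np.save(f"pics/{n}0.npy",W)
E
```

```text
[514.2 316.1   0. ] [571.2  13.9   6. ] [ 493.2 -306.1  204. ]
top
bowl rim (np.float64(511.31774874825857), np.float64(299.36609589249736), np.float64(109.60731459327542)) 77.33726272801414 71.49931186713144 [511.3 300.3  71.7] [223.5 223.3  11.3]
  cream [551.2 296.3  34.1] [211.3 226. ] 52
  cream [488.7 328.7  34.3] [198.8 247.9] 55
  cream [485.1 259.3  35.2] [223.2 249.1] 56
palette [571.3  15.1   6.1] [571.4  12.7   7. ] [296.8 245.1   9.9]
[[652.1   3.1 646.6   6.4  33.8  29.4  32.1  30. ]
 [599.8  78.4 596.7  76.8  35.9  23.7  31.8  30. ]
 [592.2 -51.7 589.7 -51.7  35.   32.5  31.8  42. ]
 [521.3  63.3 519.3  61.6  34.6  28.   14.1  18. ]
 [506.8 -20.9 503.1 -22.6  34.5  28.7  34.2  33. ]]
orange [431 235  17  12 144] [439.4 240.6] [ 492.8 -308.   191.8] 91 [ 493.3 -311.5  203.5] [24.1 23.7 11.6] [ 493.7 -312.   202.4]
prongs [ 455.3 -335.8  125.1] [ 549.7 -290.2  140.9] 307
base ((488.05767822265625, -311.8869934082031), (222.7940216064453, 246.63018798828125), 47.56528854370117) 1002 12.030996
scene
bowl rim (np.float64(510.95602820861575), np.float64(302.32887774829743), 
[... 224 characters left out ...]
5] [439.9 288.7] 98
  cream [552.6 304.3  40.5] [441.9 283.3] 16
palette [582.3  24.    6.8] [587.9  17.4   7. ] [265.4 234.2  10. ]
[[509.6 -17.7 513.6 -12.7  34.5  33.4  33.6  45. ]
 [593.1 -48.3 598.  -44.2  35.   30.5  33.5  53. ]
 [525.2  76.3 530.4  79.7  35.2  30.1  35.1  55. ]
 [654.2   4.4 659.7   9.8  35.1  32.5  34.9  56. ]
 [603.2  82.2 610.1  86.7  34.6  33.3  35.1  59. ]]
orange [255  95  10  21 162] [259.5 105.6] [ 499.9 -304.6  180. ] 34 [ 499.  -306.9  201.9] [18.9 18.7 11. ] [ 497.  -307.3  201.6]
prongs [ 451.3 -335.6  125.2] [ 552.5 -285.7  140.8] 299
base ((493.894775390625, -268.66461181640625), (241.56802368164062, 190.05958557128906), 1.3451091051101685) 886 12.157383
```

```bash
python3 - <<'E'
import cv2
a=cv2.imread("pics/top0.png")[200:275,390:465]; b=cv2.imread("pics/scene0.png")[85:185,215:315]
import numpy as np
cv2.imwrite("pics/crop0.png",np.hstack([cv2.resize(a,(400,400),interpolation=2),cv2.resize(b,(400,400),interpolation=2)]))
E
```

```text
(no output)
```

View pics/crop0.png

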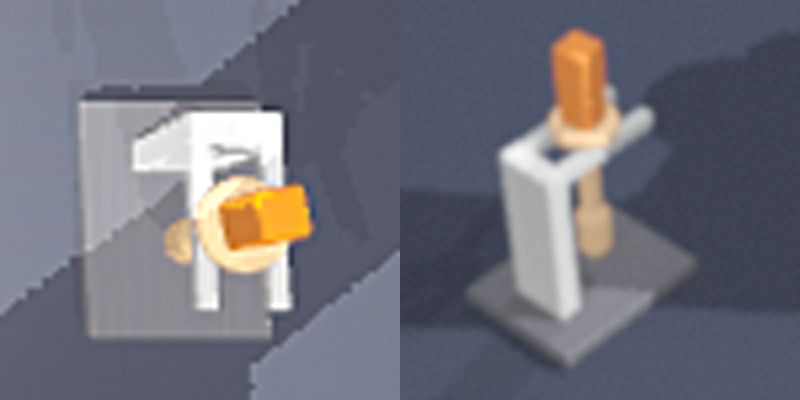

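Depth gives the bowl centre at about (511,301) and rim height 72. The handle top is at about (495,-309,204), and the 5 beads have tops near z=37. Next, wrist looks over the palette and the bowl.

```bash
cat >> h.py <<'E'
def Rz(a):
    c,s=np.cos(a),np.sin(a)
    return np.array([[c,s,0],[s,-c,0],[0,0,-1.]])
def look(name):
    s=sensors.read_state(); pose=(s["eef_pos"],s["eef_rot"]); f=optics.grab_frame("wrist")
    cv2.imwrite(f"pics/{name}.png",f[0][:,:,::-1]); return f,pose
def green_beads(f,pose,ctr,R=125):
    # green mask; then cast to top-plane
    return beads("wrist",ctr,R,pose=pose,frame=f)[1]
E
python3 - <<'E'
from h import *
np.set_printoptions(precision=1,suppress=True)
ctrl.move_ptp([560,14,270],Rz(0)); 
f,pose=look("w_pal"); print(pose[0],sensors.read_state()["t"])
b=green_beads(f,pose,(571,14)); print(b)
_,W=cloud("wrist",f,pose); 
ctrl.move_ptp([500,301,270],Rz(0)); f,pose=look("w_bowl"); print(sensors.read_state()["t"])
_,W=cloud("wrist",f,pose);Z=W[...,2];r=np.hypot(W[...,0]-511,W[...,1]-301)
q=W[(Z>67)&(r<150)];print("rim",circ(q),np.median(q[:,2]))
for bb,s,c in blobs((Z>25)&(Z<60)&(r<90),15): q=W[bb];print("  cream",q.mean(0),(q.min(0)+q.max(0))/2,np.ptp(q,axis=0),s[4])
E
```

```text
[560.1  13.2 270. ] 2.65
[[654.5   3.6 653.2   4.2  34.8  33.7  34.7 321. ]
 [654.6   3.7 654.5   3.7  38.9   8.9   9.3  80. ]
 [603.1  81.  605.5  77.9  34.8  34.5  34.4 285. ]
 [592.6 -50.9 594.6 -48.   34.8  34.   34.4 273. ]
 [603.3  81.2 603.6  81.1  38.9   9.5   9.2  70. ]
 [592.4 -51.3 592.4 -51.1  38.9   9.8   8.9  67. ]
 [523.4  74.6 528.4  71.8  34.8  34.   33.5 233. ]
 [508.4 -19.  514.1 -17.6  34.8  34.5  35.2 231. ]
 [522.8  75.3 522.8  75.   38.9   8.9   9.3  55. ]
 [508.1 -19.  507.8 -19.1  39.    9.2   8.2  55. ]]
3.825
rim (np.float64(513.0970751048774), np.float64(300.62877549942044), np.float64(55.226025481198754)) 320.0115718335874
  cream [556.1 303.9  36.5] [554.8 304.6  36.5] [34.8 34.6 10.5] 315
  cream [554.8 304.5  40.7] [554.8 304.5  40.5] [8.3 8.5 3.9] 69
  cream [496.7 334.6  35.4] [491.5 337.3  33. ] [35.3 35.2 16. ] 309
  cream [491.7 268.5  35.5] [486.7 266.8  33. ] [34.5 35.3 15.9] 309
  cream [491.5 337.   40.9] [491.2 337.   41. ] [9.3 9.  3.7] 63
  cream [486.  266.7  40.9] [485.8 266.9  41.1] [8.2 9.1 4.3] 60
```

View pics/w_pal.png

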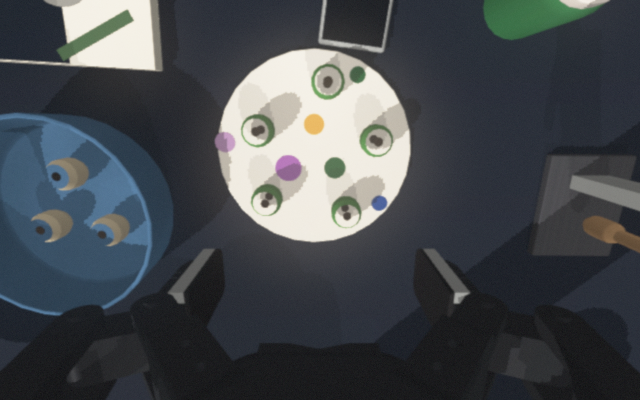

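View pics/w_bowl.png

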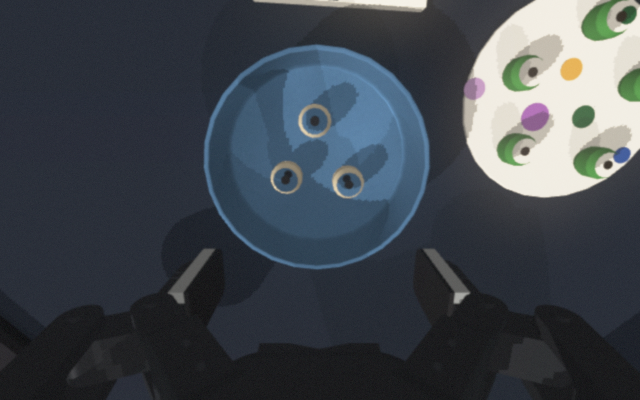

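The wrist picture shows 5 standing green beads with clear hole spots, for example at (328,82), (257,130) and (376,140). The bowl has creams at (314,121), (287,178) and (348,182). The spot points at z≈39 agree with the expected heights. Now the first pick, with a fresh look beforehand.

```bash
cat >> h.py <<'E'
BOWL=np.array([511.5,301.])
PAL=np.array([571.,14.])
def spots(f,pose,ctr,R,lo=37.3,hi=46):
    b=beads("wrist",ctr,R,lo,hi,pose=pose,frame=f)[1]
    return [x for x in b if 5<x[5]<14 and 5<x[6]<14]
def yaw_for(pos,a):
    best=None
    for k in (a,a+np.pi,a-np.pi):
        k=(k+np.pi)%(2*np.pi)-np.pi
        q=ctrl.solve_ik(list(pos),Rz(k))
        if q is not None and (best is None or abs(q[5])<best[0]): best=(abs(q[5]),k)
    return best[1]
def pick_place(p,th,r=74,zrel=41,yaw=0.):
    a=yaw_for([p[0],p[1],90],yaw)
    ctrl.gripper_to(62,30)
    ctrl.move_ptp([p[0],p[1],90],Rz(a))
    hit=ctrl.move_l([p[0],p[1],34.5],vel=90,threshold=12)
    s=sensors.read_state(); print("down hit",hit,s["eef_pos"],s["force"])
    if hit: return False
    ctrl.gripper_to(25,30); w=sensors.read_state()["grip_width"]
    ctrl.move_l([p[0],p[1],150],vel=200); w2=sensors.read_state()["grip_width"]; print("width",w,w2)
    if not 30<w2<39: return False
    t=np.deg2rad(th); d=BOWL+r*np.array([np.cos(t),np.sin(t)])
    b=yaw_for([d[0],d[1],150],t)
    ctrl.move_ptp([d[0],d[1],150],Rz(b))
    hit=ctrl.move_l([d[0],d[1],zrel],vel=120,threshold=15)
    s=sensors.read_state(); print("place hit",hit,s["eef_pos"],s["grip_width"])
    ctrl.gripper_to(45)
    ctrl.move_l([d[0],d[1],150],vel=200)
    return True
E
python3 - <<'E'
from h import *
np.set_printoptions(precision=1,suppress=True)
ctrl.move_ptp([560,14,270],Rz(0)); f,pose=look("w_pal1"); b=spots(f,pose,PAL,150)
b.sort(key=lambda x:-x[1])
for x in b: print(x)
print(pick_place(b[0][2:4],152)); print(sensors.read_state()["t"])
ctrl.move_ptp([500,301,270],Rz(0)); f,pose=look("w_bowl1")
_,W=cloud("wrist",f,pose);Z=W[...,2];r=np.hypot(W[...,0]-511,W[...,1]-301)
q=W[(Z>68)&(Z<77)&(r<125)];print("rim",circ(q),(q.min(0)+q.max(0))/2,sensors.read_state()["t"])
E
```

```text
[603.6  81.1 603.7  81.1  38.9   8.6   9.6  68. ]
[522.9  74.7 522.9  75.   38.9   9.5   9.1  60. ]
[654.5   3.5 654.5   3.7  38.8   8.8   9.3  75. ]
[507.8 -19.3 507.8 -19.2  38.8   9.2   9.3  56. ]
[592.4 -51.2 592.4 -51.1  38.9   9.8  10.2  67. ]
down hit False [603.9  81.1  34.4] [-0.6 -0.2 -0.4]
width 34.79995374947657 34.47731374807556
place hit False [446.9 336.2  41.8] 34.33486350021682
True
11.9083
rim (np.float64(511.539926783468), np.float64(302.0163041965435), np.float64(109.17360154815853)) [511.6 301.7  71.4] 14.1417
```

View pics/w_bowl1.png

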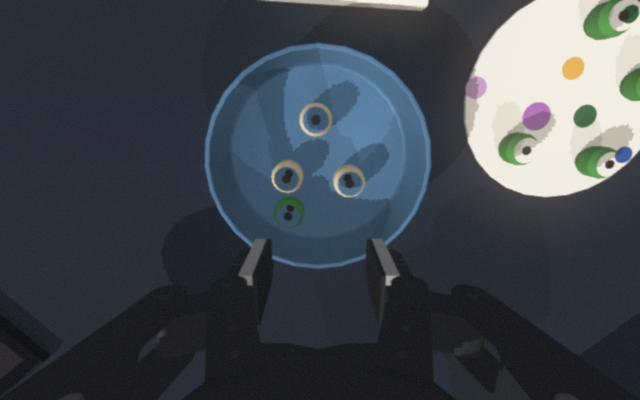

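The green bead stands in the bowl at (289,210), clear of the creams. I'll do the other four the same way, looking again before each.

```bash
python3 - <<'E'
from h import *
np.set_printoptions(precision=1,suppress=True)
ths=[200,38,86,300]
for i,th in enumerate(ths):
    ctrl.move_ptp([560,14,270],Rz(0)); f,pose=look(f"w_pal{i+2}"); b=spots(f,pose,PAL,150)
    b.sort(key=lambda x:-x[1]); print(len(b),[x[2:5] for x in b])
    if len(b)!=4-i: print("ANOMALY"); break
    if not pick_place(b[0][2:4],th): print("FAIL"); break
    print(sensors.read_state()["t"])
ctrl.move_ptp([500,301,270],Rz(0)); look("w_bowl2"); print(sensors.read_state()["t"])
E
```

```text
4 [array([522.8,  75. ,  38.8]), array([654.4,   3.8,  39. ]), array([507.9, -19.1,  39. ]), array([592.4, -51.1,  39. ])]
down hit False [523.3  74.9  34.9] [ 0.  -0.3  0.7]
width 34.28752313998481 34.73853053669447
place hit False [442.8 276.   41.8] 34.77484521363672
22.8833
3 [array([654.4,   3.7,  38.9]), array([507.5, -19.1,  38.8]), array([592.6, -51.1,  38.8])]
down hit False [654.6   3.7  34.4] [-0.3  0.2  0.3]
width 34.53452428216211 34.619237056225764
place hit False [570.7 347.   42.1] 34.64091420605543
31.775
2 [array([507.7, -19. ,  38.8]), array([592.6, -51.1,  38.9])]
down hit False [508.3 -19.1  34.9] [-0.  -0.   0.8]
width 34.436650671000685 34.856328948429564
place hit False [517.5 375.2  42.1] 34.03396130025162
39.575
2 [array([600.2, -39.6,  38.1]), array([592.5, -51.3,  38.8])]
ANOMALY
42.225
```

View pics/w_bowl2.png

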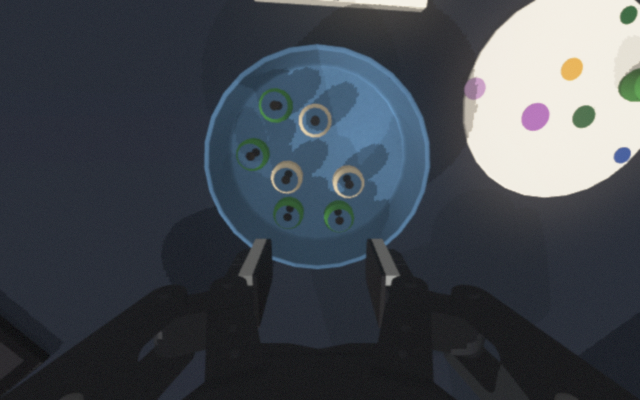

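Four greens are standing in the bowl. The extra "spot" was an edge fragment of the one bead left (same z, 14 mm away), so that bead is still at (592.5,-51.3). I'll look again and pick it.

```bash
python3 - <<'E'
from h import *
np.set_printoptions(precision=1,suppress=True)
ctrl.move_ptp([560,14,270],Rz(0)); f,pose=look("w_pal6"); b=spots(f,pose,PAL,150); print([x for x in b])
b.sort(key=lambda x:-x[4])
if np.hypot(*(b[0][2:4]-[592.5,-51.3]))<3:
    print(pick_place(b[0][2:4],300))
ctrl.move_ptp([500,301,270],Rz(0)); look("w_bowl3")
# look at stand
ctrl.gripper_to(60)
ctrl.move_ptp([470,-309,330],Rz(0)); f,pose=look("w_stand"); np.savez("pics/stand.npz",p=f[0],d=f[1],pos=pose[0],rot=pose[1]);print(pose[0],sensors.read_state()["t"])
_,W=cloud("wrist",f,pose); Z=W[...,2]; p=f[0]
rr=np.hypot(W[...,0]-500,W[...,1]+309)
m=(Z>200)&(Z<208)&(rr<40); q=W[m].astype(np.float32); print("handle top",q.mean(0),(q.min(0)+q.max(0))/2,np.ptp(q,axis=0),cv2.minAreaRect(q[:,:2].copy()),len(q))
m=(Z>132)&(Z<138)&(rr<80); q=W[m].astype(np.float32); print("prongs",q.min(0),q.max(0),cv2.minAreaRect(q[:,:2].copy()))
m=(Z>140)&(Z<146)&(rr<60); q=W[m].astype(np.float32); print("collar",q.min(0),q.max(0),circ(q))
E
```

```text
[array([592.4, -51.3, 592.4, -51.1,  38.8,   9.7,   9.7,  69. ])]
down hit False [592.7 -51.2  34.6] [-0.3  0.7  0.1]
width 34.20682710140967 34.56902637019682
place hit False [549.4 237.1  41.9] 34.76614979995227
True
[ 470.5 -308.2  329.9] 54.3083
handle top [ 495.1 -311.5  204.1] [ 494.7 -311.4  203.2] [25.2 25.8  6.2] ((494.4622802734375, -311.4810791015625), (24.2155818939209, 23.99019432067871), 8.161373138427734) 925
prongs [ 453.6 -333.9  132.7] [ 549.7 -289.4  138. ] ((501.63494873046875, -311.7497253417969), (43.623809814453125, 96.55070495605469), 89.28756713867188)
collar [ 477.2 -333.6  140.1] [ 517.2 -289.3  145.9] (np.float64(494.0893433069104), np.float64(-311.36151415031145), np.float64(19.11134735160836))
```

View pics/w_stand.png

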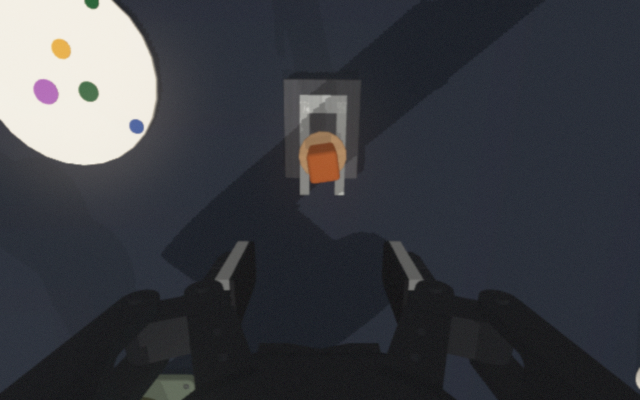

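View pics/w_bowl3.png

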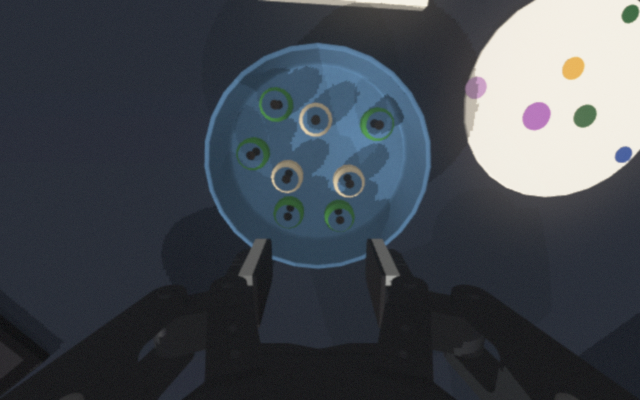

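All 8 beads are in the bowl and standing. The stand is aligned with the world axes, with its seat at about (493.6,-311.6). The handle is at (494.5,-311.4), turned by about 8°. Now I'll take the rod.

```bash
python3 - <<'E'
from h import *
np.set_printoptions(precision=2,suppress=True)
a=np.deg2rad(8.2); x,y=494.4,-311.4
ctrl.gripper_to(60,100)
ctrl.move_ptp([x,y,250],Rz(a))
h=ctrl.move_l([x,y,176],vel=70,threshold=10); s=sensors.read_state(); print(h,s["eef_pos"],s["force"])
if not h:
    ctrl.gripper_to(15,100); s=sensors.read_state(); print("grip",s["grip_width"],s["eef_pos"],s["force"],s["wrist_torque"])
    p=s["eef_pos"]; np.save("grip.npy",p)
    ctrl.move_l([x,y,188],vel=40); s=sensors.read_state(); print(s["grip_width"],s["force"],s["wrist_torque"])
    print(ctrl.move_l([x-85,y,188],vel=70,threshold=10)); s=sensors.read_state(); print(s["eef_pos"],s["force"])
    f,pose=look("w_rod"); 
    f=optics.grab_frame("scene"); cv2.imwrite("pics/s_rod.png",cv2.resize(f[0][50:250,160:400,::-1],None,fx=3,fy=3)); print(s["t"])
E
```

```text
False [ 494.79 -311.73  176.67] [-0.51  0.42  0.14]
grip 22.767694597721142 [ 494.75 -311.67  176.66] [-0.35 -0.16  3.29] [0.03 0.04 0.02]
23.018317659939967 [ 1.01  0.53 -1.07] [-0.02  0.02  0.02]
False
[ 409.76 -311.46  188.05] [-0.39 -0.27 -1.22]
58.3917
```

View pics/s_rod.png

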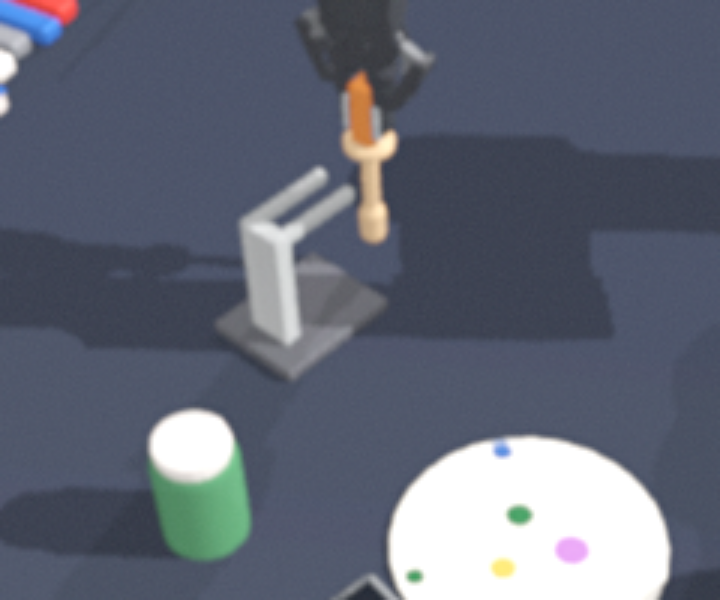

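View pics/w_rod.png

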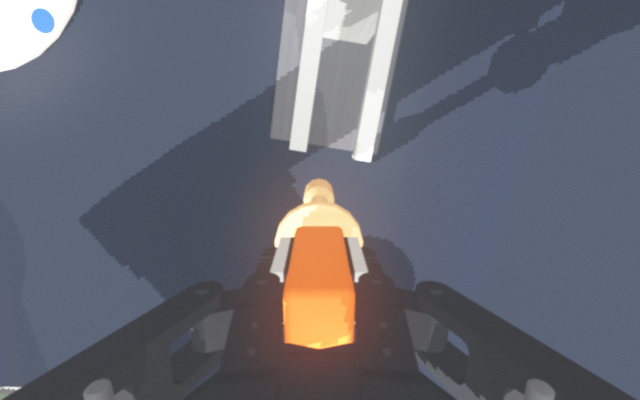

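The rod is held upright and clear of the slot, gripped squarely with its collar below the pads. Tip z is TCP z minus 151.7. Now to the bowl centre, then stir.

```bash
cat > stir.py <<'E'
from h import *
C=np.array([511.5,301.5]); Z=164.0
def pt(th,r): 
    t=np.deg2rad(th); return [C[0]+r*np.cos(t),C[1]+r*np.sin(t),Z]
def stir(th0,turns,vel=90,step=20,thr=22,R=51):
    th=th0;end=th0-360*turns;r=R;log=[]
    while th>end:
        th-=step
        h=ctrl.move_l(pt(th,r),vel=vel,threshold=thr)
        s=sensors.read_state(); p=s["eef_pos"]-[*C,0]; f=s["force"]
        log.append((th,np.hypot(p[0],p[1]),np.linalg.norm(f[:2]),h))
        if h:
            # ease towards the middle, then go on
            a=np.rad2deg(np.arctan2(p[1],p[0])); 
            ctrl.move_l(pt(a,36),vel=60)
            th=th0-((th0-a)%360)-360*((th0-th)//360) if False else th
            ctrl.move_l(pt(th,40),vel=60)
            r=R
    return log
E
python3 - <<'E'
from stir import *
np.set_printoptions(precision=2,suppress=True)
s=sensors.read_state(); p=s["eef_pos"]; a=np.deg2rad(8.2)
ctrl.move_l([p[0],p[1],300],vel=200)
b=yaw_for([*C,300],a); print(b)
ctrl.move_ptp([*C,300],Rz(b)); 
h=ctrl.move_l([*C,Z],vel=90,threshold=8); s=sensors.read_state(); print(h,s["eef_pos"],s["force"],s["t"])
f,pose=look("w_in")
if not h:
    print(ctrl.move_l(pt(278,50),vel=60,threshold=15)); 
    for l in stir(278,1): print("%.0f r=%.1f F=%.1f %s"%l)
    s=sensors.read_state(); print(s["force"],s["wrist_torque"],s["grip_width"],s["t"])
    look("w_st1")
E
```

```text
-2.998475654926258
False [512.04 301.71 164.81] [ 0.84 -0.31 -2.03] 63.0833
False
258 r=50.7 F=0.3 False
238 r=51.0 F=0.5 False
218 r=51.1 F=0.4 False
198 r=51.1 F=0.1 False
178 r=51.1 F=1.5 False
158 r=51.0 F=0.5 False
138 r=50.9 F=0.1 False
118 r=50.8 F=0.3 False
98 r=50.8 F=0.5 False
78 r=50.8 F=0.9 False
58 r=51.0 F=0.9 False
38 r=51.1 F=1.0 False
18 r=51.1 F=0.3 False
-2 r=51.1 F=0.8 False
-22 r=51.1 F=0.2 False
-42 r=51.0 F=0.9 False
-62 r=50.8 F=1.6 False
-82 r=50.8 F=1.2 False
[-0.79  0.91 -1.2 ] [-0.02 -0.04  0.01] 22.912167839778224 70.4083
```

View pics/w_st1.png

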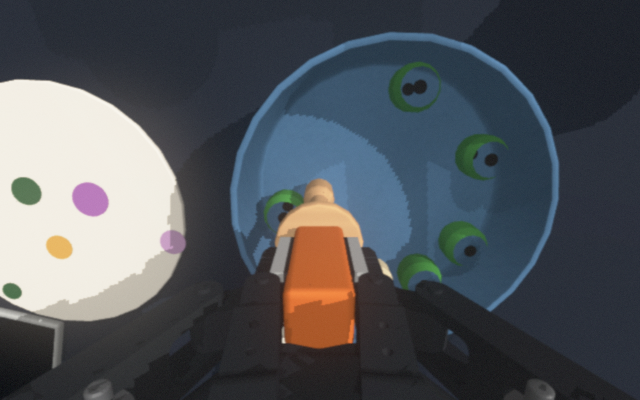

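The first turn met almost no force. The rod is upright and the beads are moving (greens near the wall at (414,87), (482,157) and (460,243)). Now I'll do 3.5 more turns.

```bash
python3 - <<'E'
from stir import *
import stir as S
np.set_printoptions(precision=2,suppress=True)
S.Z=163.0
L=S.stir(-82,3.5,vel=100); print(len(L),"rmin %.1f rmax %.1f Fmax %.1f hits %d"%(min(l[1] for l in L),max(l[1] for l in L),max(l[2] for l in L),sum(l[3] for l in L)))
s=sensors.read_state(); print(s["eef_pos"],s["force"],s["wrist_torque"],s["grip_width"],s["t"])
ctrl.move_l(S.pt(L[-1][0],25),vel=60)
p=sensors.read_state()["eef_pos"]
ctrl.move_l([p[0],p[1],300],vel=150)
look("w_st2"); f=optics.grab_frame("scene"); cv2.imwrite("pics/s_st2.png",cv2.resize(f[0][130:330,340:580,::-1],None,fx=3,fy=3)); print(sensors.read_state()["t"])
E
```

```text
63 rmin 50.7 rmax 51.1 Fmax 1.4 hits 0
[504.26 351.67 162.95] [-0.02 -0.16 -1.24] [-0.02  0.02  0.03] 22.79839417442429 90.9333
92.6833
```

View pics/s_st2.png

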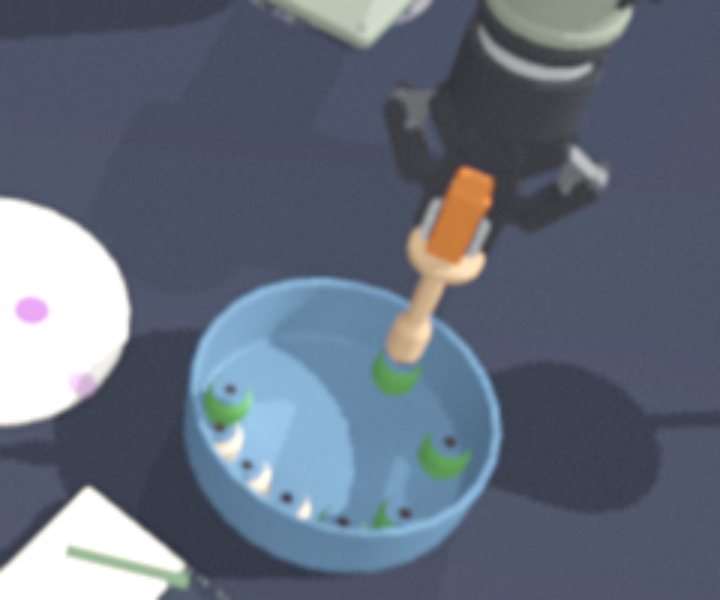

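View pics/w_st2.png

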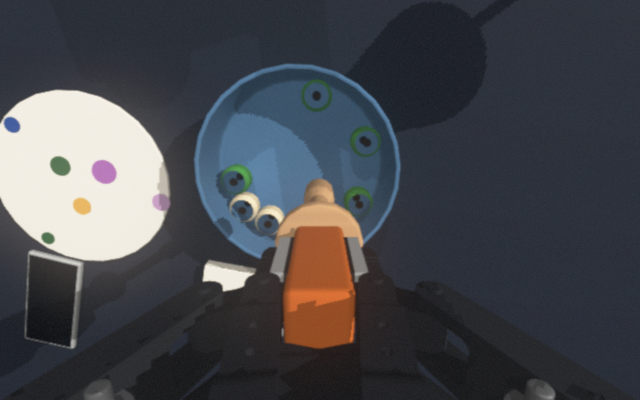

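All 8 beads are in the bowl, and the rod appears in the wrist view exactly as after the grasp (tip at (319,190)), so it has not turned in the grip. Next I'll hang it back.

```bash
python3 - <<'E'
from h import *
np.set_printoptions(precision=2,suppress=True)
x,y=494.2,-311.4; a=yaw_for([x-85,y,300],np.deg2rad(8.2))
ctrl.move_ptp([x-85,y,300],Rz(a))
print(ctrl.move_l([x-85,y,187],vel=120,threshold=10)); look("w_ret1")
h=ctrl.move_l([x,y,187],vel=60,threshold=8); s=sensors.read_state(); print(h,s["eef_pos"],s["force"],s["wrist_torque"])
if not h:
    h=ctrl.move_l([x,y,174.5],vel=25,threshold=4); s=sensors.read_state(); print(h,s["eef_pos"],s["force"],s["t"])
look("w_ret2")
f=optics.grab_frame("scene"); cv2.imwrite("pics/s_ret.png",cv2.resize(f[0][50:250,160:400,::-1],None,fx=3,fy=3))
E
```

```text
False
False [ 493.88 -311.42  186.98] [ 0.67  0.04 -2.01] [-0.02  0.03 -0.05]
True [ 494.14 -311.47  176.65] [0.1  0.51 3.52] 98.1333
```

View pics/s_ret.png

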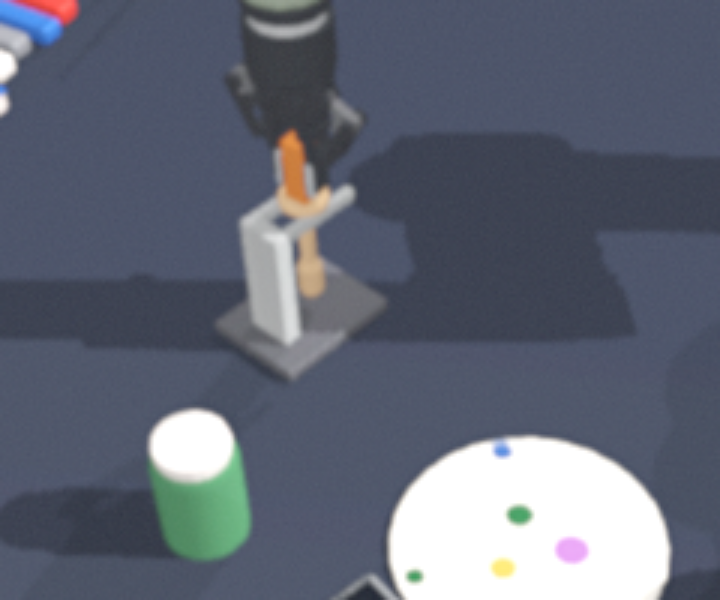

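View pics/w_ret2.png

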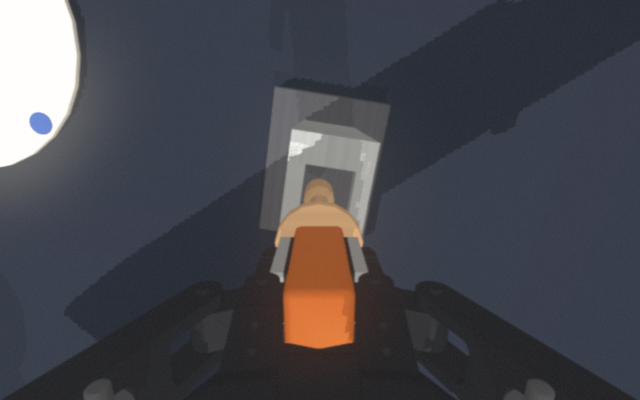

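Contact came at TCP z 176.65, the same height as at the grasp, so the collar is on the prongs. I'll release, back off and check.

```bash
python3 - <<'E'
from h import *
np.set_printoptions(precision=2,suppress=True)
ctrl.gripper_to(60); p=sensors.read_state()["eef_pos"]
print(ctrl.move_l([p[0],p[1],260],vel=70,threshold=10))
ctrl.move_ptp([470,-309,330],Rz(0)); f,pose=look("w_fin")
_,W=cloud("wrist",f,pose); Z=W[...,2]; rr=np.hypot(W[...,0]-500,W[...,1]+309)
m=(Z>200)&(Z<208)&(rr<40); q=W[m].astype(np.float32); print("handle top",q.mean(0),cv2.minAreaRect(q[:,:2].copy()))
m=(Z>132)&(Z<138)&(rr<80); q=W[m].astype(np.float32); print("prongs",q.min(0),q.max(0))
m=(Z>140)&(Z<146)&(rr<60); q=W[m]; print("collar",circ(q),q.mean(0))
ctrl.move_ptp([400,-150,350],Rz(0))
for n in("scene","top"):
    g=optics.grab_frame(n); cv2.imwrite(f"pics/{n}_fin.png",g[0][:,:,::-1])
a=cv2.imread("pics/scene_fin.png"); 
cv2.imwrite("pics/fin2.png",np.hstack([cv2.resize(a[80:200,200:320],(400,400)),cv2.resize(a[210:330,395:515],(400,400))]))
print(sensors.read_state()["t"])
E
```

```text
False
handle top [ 494.51 -311.38  204.13] ((493.9082336425781, -311.43463134765625), (23.969907760620117, 23.839649200439453), 8.161188125610352)
prongs [ 453.66 -333.73  132.04] [ 549.33 -289.12  137.91]
collar (np.float64(493.4626073729678), np.float64(-311.28072251282117), np.float64(19.14171418878454)) [ 501.33 -311.38  143.44]
101.3083
```

View pics/fin2.png

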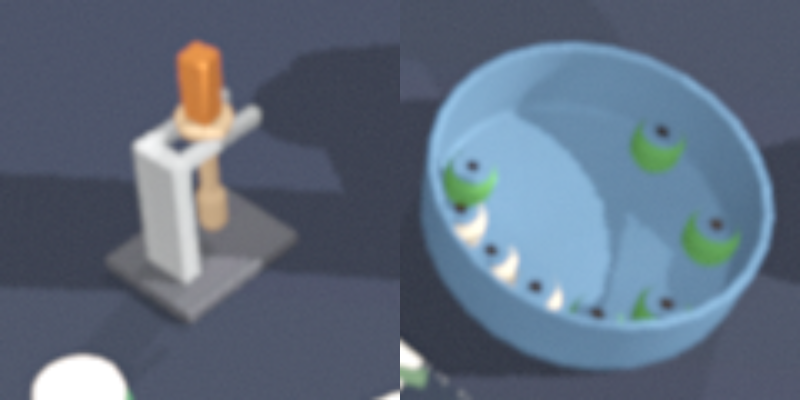

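View pics/top_fin.png

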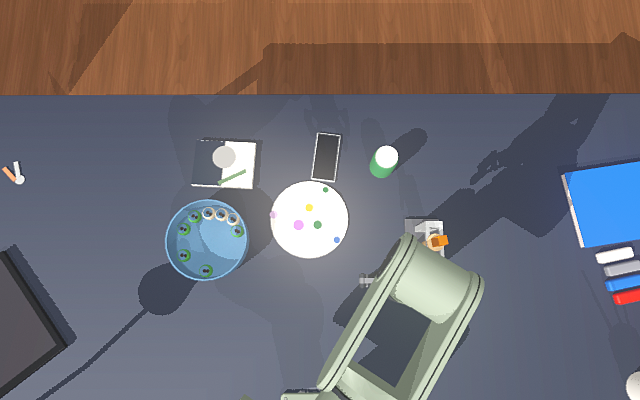

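The top view shows 5 green and 3 cream beads in the bowl, an empty palette, and the phone, canvas and jar unmoved. The rod hangs upright in the middle of its slot, so I'm handing in.

```bash
python3 -c "
from plant import ctrl
print(ctrl.finish_job())"
```

```text
the job is handed in; nothing more can be done
None
```

The job is done and handed in at about 101 s of the 210 s allowed; the system gives no verdict.

- **Beads:** all 5 green beads went from the palette into the bowl one at a time. The last top view shows 5 green and 3 cream beads in the bowl and an empty palette.
- **Stirring:** the rod made 4.5 clockwise turns at 51 mm radius with its tip about 3 to 5 mm above the floor. Sideways force stayed at or below 1.6 N in the readings after each step, and the rod did not turn in the grip.
- **Rod:** it hangs upright with its collar on both prongs. The handle is at (493.9, -311.4) and its top at z 204, within about 1 mm of the middle of the slot as measured.
- **Phone, canvas and paint jar:** they look unmoved in the last top view.

One check disagreed along the way: before the fifth pick, a false extra spot appeared beside the last bead. A second look showed only the one bead, and the pick went normally.

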